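Spring-return check of a tip-tilt mirror mount

ROBOT

A 6-joint arm with a two-finger parallel gripper is mounted at the origin on a cart in front of the work surface, level with it; the furniture and walls round the work are solid. World frame = base frame: x ahead of the robot, y to its left, z up, the work surface at z = 0. Lengths are in m, angles in rad, forces in N, time in s.
With the tool pointing down it reaches from about 0.225 to 0.875 m from the base axis. Payload 3.4 kg.
Tool frame: the origin (TCP) lies between the finger pads; the fingertips stand 19 mm ahead of it and the grasp point (between the pads) is the TCP; z points along the fingers, y is the line along which they close (so a half turn about z gives the same grasp; the last joint's range is limited). The gripper opens to 85 mm and grips with 20 to 120 N. Pads are 22 mm wide; open, the fingers measure 114 mm over their backs; the gripper's body (76 mm by 85 mm) begins 54 mm behind the grasp point. The pads swing forward as they close: fully open they stand 13 mm farther back than shut.
Start: joints at [1.102, 0.276, 1.505, -0, 1.361, -0.121], TCP at [0.196, 0.541, 0.219] pointing down, gripper open.
Joint ranges: [-2.89, 2.89], [-0.75, 2.08], [0.22, 2.7], [-1.18, 4.32], [0.11, 2.71], [-2.7, 2.7]. Speed limits (rad/s): [2.57, 2.57, 3.14, 3.14, 3.14, 3.14].

INTERFACE

Orientations are given as a unit quaternion [w, x, y, z].
In Python, from rig import get_state, imaging, ticket gives the robot as it stands. The module is installed in compiled form; this text tells all that it offers.
- The arm moves only by the shell command python3 -m inch 'ROWS' [FORCE]. ROWS is JSON, a list of rows, each an object with "claw": the opening, from -1 (shut) to 1 (fully open); "travel": the shift along the world's x, y, z in units of 200 mm (1.0 is 200 mm), a list of three; "turn": the turn about the world's z in units of 180 degrees (1.0 is 180 degrees). A call has 1 to 5 rows; each row is the pose to reach, as a shift and turn from the pose commanded when the call began, turning the shorter way round; what a row does not reach only later rows make up. A row lasts 1/10 s, in which the tool goes at most 50 mm and 8.59 degrees, less where a joint would pass 70% of its speed; a pose out of reach is approached as far as the arm can. A call with a number of a shift or a turn outside -1 to 1 is refused whole. A call with a gripper value outside its range is refused whole. The fingers move at their own pace and stop on an object; FORCE is the grip in N (left out, the last holds). Time passes only in rows, so rows that repeat a pose let the fingers close. It gives the time, the measured TCP pose, the force, the opening and the grip force at its end, in the units of the state.
- get_state(): the state, without advancing time (a new reading comes with each control period).
- imaging.get_image(name): name is "scene" or "top"; returns the picture (400x640x3 uint8, red, green, blue); there is no depth.
- imaging.camera_params(name): a dict with "camera_matrix" (3x3 intrinsics, pixels), "cam_to_world" (4x4, takes a point from camera to world coordinates). Camera axes: x right, y down, z forward; pixel columns grow to the right and rows downward; lengths in m; the calibration is good to about 2 mm. A picture is of the moment at which its call begins. camera_params takes no time and is no camera call.
- ticket.sign_off(): hands the job in; it is judged then, once.
The state is a dict: "clock": time; "qpos": joint angles; "qd": joint speeds; "effort": joint torques, N m; "position": TCP position; "ee_rot": TCP orientation; "contact_force": force on the tool from outside, world axes, zero at the start; "moment": the same for the moment, N m; "width": finger opening in m; "gripper_force": force on a finger pad.
Only numpy, scipy, OpenCV 4.12 (cv2) and the standard library are available. Lean on these libraries where they do the work, as an engineer would, in place of code of your own. Each camera call takes 0.05 s, during which the arm holds its last target. There are 200 camera calls.

TASK

Check that the mirror mount springs back before it goes under the microscope. With a fingertip, push the transit slide fully away from you by its upright peg so that its tongue no longer props the plate, then press the free corner of the plate down on its round steel land until the pointer is level with the index on the scale (not a whole 5 mm division beyond it), keep it there for a second, and let go so that the pointer returns to zero. Do not touch the mirror glass, the pointer or the index, do not shove or lift the mount, and leave the things round it standing where they are.

Things in the scene. Friction and masses are not known exactly. Their poses are not given: they have to be found in the camera images.
- mirror_mount: Tip-tilt mirror mount, 2.5 to 4 kg, loose on rubber feet. Origin: on the table under the mirror; x away from the robot (yaw within 0.4 rad), y left towards the scale, z up. Grey metal base x -95..95, y -127..197, top z 18 mm. Black 120 mm square plate turned 45 degrees, corners at +-x and +-y 85 mm out, top z 50 mm. +x, -x corners: knobs, 19 mm, up to z 68; +y: pointer; -y: free corner.
- tilt_plate (a joint): Tilt of the black plate about the line through its two knob corners (mount's x axis, z = 40 mm), rad. 0 = seated, pointer at zero; grows as the free corner goes down, stop at 0.18. Spring-backed: at the press land about 2 N starts it, 7.4 N hold it at 0.1 rad; it returns to 0 by itself. While the slide is locked it gives only about 0.015 rad.
- press_land (a point): Centre of the top of the round steel land (25 mm across, 1.5 mm proud) on the free right corner; in the mount's frame x 0, y -66, z 51.5 mm at rest. Place to press down on. It goes 6.6 mm down for 0.1 rad of tilt.
- pointer_tip (a point): Tip of the thin steel pointer arm that runs left from the plate's left corner to the scale; in the mount's frame x 0, y 165, z 45 mm at rest. It rises as the free corner is pressed: 16.5 mm for 0.1 rad, 2.5 times as much as the press land goes down.
- pointer_arm: The pointer arm (3 mm thin, 165 mm reach) fixed to the plate; origin on the hinge line under the mirror centre. Not to be touched.
- index_edge (a point): Tip of the set index, a dark steel clip with a thin line on the left edge of the upright white scale (faces the robot, lines every 5 mm, long ones at zero and 25 mm). The pointer is level with it when pointer_tip and index_edge are at the same height. It stands 12 to 24 mm above the pointer's zero, differently each time.
- set_index: The whole index clip (about 16 x 16 x 8 mm); its origin lies at x = y = 0 of the mount at the height of the index line. Held on the scale by friction. Not to be touched.
- transit_slide (a joint): Transit slide, m: 0 = locked, its tongue under the free corner props the plate; it grows as the slide is pushed along the mount's +x, stop at 0.030 (fully away, unlocked). Friction about 1.5 N; it stays where it is left.
- slide_peg (a point): Centre of the top of the slide's upright steel peg, 13 mm in diameter, z 25 to 55.5 mm, near the free corner (locked: x -50, y -90 mm in the mount's frame). Push it from its near side along the mount's +x. Guide strips beside the bar reach up to z 26.5 mm. Unlocked, the plate's edge is 11 mm from the peg.
- mirror_glass: Round silvered mirror, 52 mm, in a black cell ring (59 mm, top at z = 56 mm) in the middle of the plate. Origin under the centre of the glass. Must not be touched.
- cryovial: Small vial, 14 mm x 47 mm tall, standing near the mount. Origin: centre of its underside. Bystander.
- round_cap: Black round cap, 41 mm x 21 mm tall, lying behind the mount. Origin: centre of its underside. Bystander.
- marker: Marker pen, 131 mm long, 12 mm thick, lying in front of the mount. Origin: centre of its underside, length along its y. Bystander.
- amber_bottle: Amber bottle with blue cap, 52 mm x 104 mm tall, standing to the right. Origin: centre of its underside. Bystander.

How it is judged:
By the outcome, as a careful person would: the job done as asked, in the order asked, and still so for the second after the job is handed in, with the robot touching nothing.
It also fails if it takes over 51 s, if anything falls off the work surface, if the arm or the gripper's body presses on something with over 40 N, if the wrist force passes 120 N, or if a joint passes its speed limit or range.

## Working session

There is one attempt and no reset: what is moved stays moved. The work goes in short steps, Python scripts to look and compute and a shell command to move; the robot and the scene stay as the last step left them, time stands still between calls to the robot, and variables do not carry over. Pictures are saved under pics/ and viewed, at most 10 in all, crops included, and the job is handed in when it is done.

```bash
mkdir -p pics
python3 - <<'E'
from rig import get_state, imaging
import cv2
for n in("scene","top"):
    cv2.imwrite(f"pics/{n}0.png",imaging.get_image(n)[:,:,::-1])
    p=imaging.camera_params(n);print(n,p["camera_matrix"],p["cam_to_world"])
s=get_state();print(s["clock"],s["position"],s["ee_rot"],s["contact_force"],s["width"])
E
```

```text
scene [[415.01108711   0.         318.56336506]
 [  0.         415.01108711 197.41648858]
 [  0.           0.           1.        ]] [[-0.66110622 -0.48249581  0.57457493  0.07244125]
 [-0.75002828  0.40467797 -0.52315707  0.45606545]
 [ 0.01990327 -0.77680984 -0.62942063  0.61067577]
 [ 0.          0.          0.          1.        ]]
top [[478.77613809   0.         318.3399485 ]
 [  0.         478.77613809 199.86626519]
 [  0.           0.           1.        ]] [[ 0.02470067 -0.98154703  0.18961885  0.35059195]
 [-0.99947637 -0.02821266 -0.01584394  0.02571229]
 [ 0.02090123 -0.18912821 -0.98172993  1.09300015]
 [ 0.          0.          0.          1.        ]]
0.1 [0.19576034 0.54012255 0.21793837] [-2.30070648e-04  1.73023522e-01  9.84917353e-01 -7.84637839e-04] [ 0.43857153 -0.24377427 -1.07316654] 0.08548753860113022
```

View pics/scene0.png

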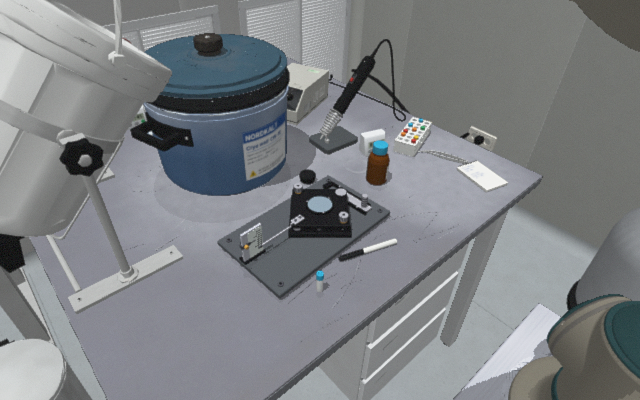

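View pics/top0.png

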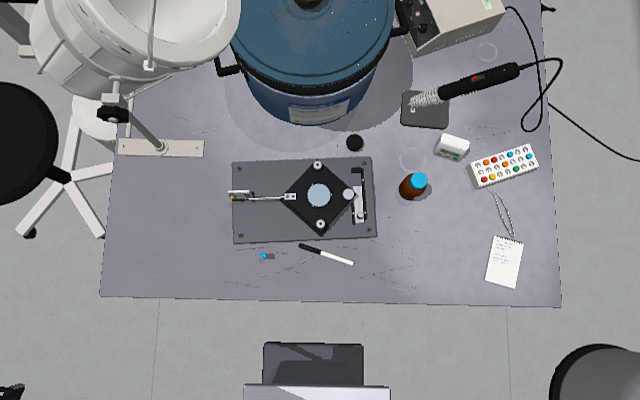

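The top view shows the mount with its mirror at about (318,195), the peg area near (360,212), the scale at about (240,196), the vial at (266,256), and the marker at (326,254). I'll enlarge both views.

Run:
```python
import cv2
a=cv2.imread("pics/top0.png")[150:250,225:385]
b=cv2.imread("pics/scene0.png")[165:300,215:395]
cv2.imwrite("pics/topc.png",cv2.resize(a,None,fx=5,fy=5,interpolation=cv2.INTER_CUBIC))
cv2.imwrite("pics/scenec.png",cv2.resize(b,None,fx=4.4,fy=4.4,interpolation=cv2.INTER_CUBIC))
```

```text
(no output)
```

View pics/topc.png

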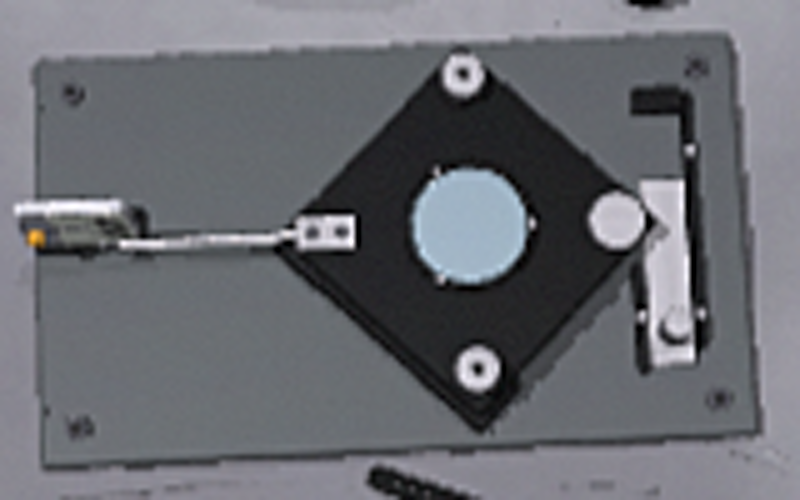

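View pics/scenec.png

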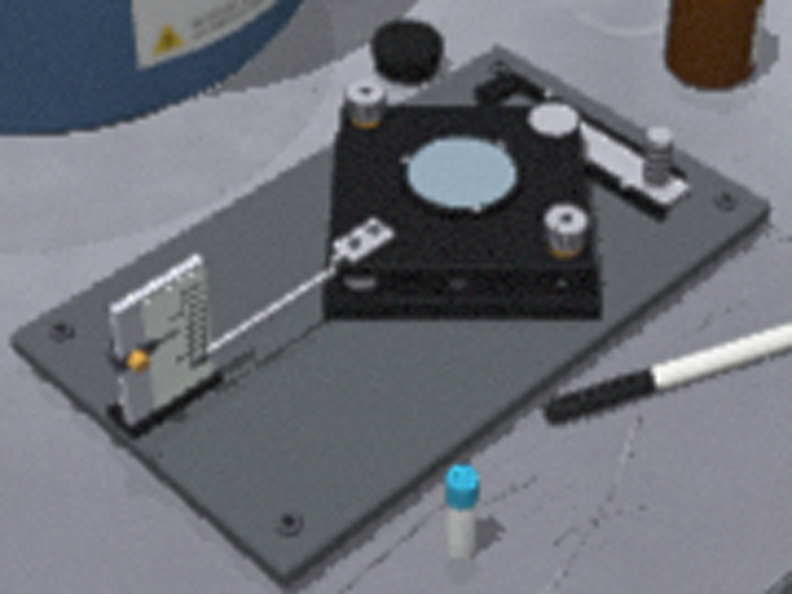

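```bash
cat > h.py <<'E'
import numpy as np, cv2
from rig import imaging
P={n:imaging.camera_params(n) for n in("scene","top")}
def ray(n,uv):
    K,T=P[n]["camera_matrix"],np.array(P[n]["cam_to_world"])
    d=T[:3,:3]@np.linalg.solve(K,[*uv,1]);return T[:3,3],d/np.linalg.norm(d)
def onz(n,uv,z):
    o,d=ray(n,uv);return o+d*(z-o[2])/d[2]
def tri(a,b):
    A=[];B=[]
    for n,uv in(("scene",a),("top",b)):
        o,d=ray(n,uv);M=np.eye(3)-np.outer(d,d);A.append(M);B.append(M@o)
    return np.linalg.lstsq(np.vstack(A),np.hstack(B),rcond=None)[0]
def proj(n,X):
    K,T=P[n]["camera_matrix"],np.linalg.inv(P[n]["cam_to_world"])
    c=T[:3,:3]@X+T[:3,3];c=K@c;return c[:2]/c[2]
T=lambda u,v:(225+(u+.5)/5-.5,150+(v+.5)/5-.5)
S=lambda u,v:(215+(u+.5)/4.4-.5,165+(v+.5)/4.4-.5)
E
python3 - <<'E'
from h import *
np.set_printoptions(precision=4,suppress=True)
I={"mirror":((461,173),(470,226),.055),"land":((554,120),(617,221),.0515),"peg":((659,133),(677,322),.0555),"knobF":((367,88),(463,73),.068),"knobN":((567,217),(478,368),.068)}
t={};s={}
for k,(a,b,z) in I.items():
    t[k]=onz("top",T(*b),z);s[k]=onz("scene",S(*a),z);print(k,t[k],s[k],tri(S(*a),T(*b)))
M={"mirror":(0,0),"land":(0,-.066),"peg":(-.05,-.09)}
src=[];dst=[]
def fit(d,extra=True):
    # rigid fit of x,y
    f=d["knobF"]-d["knobN"];print("knob dist",np.linalg.norm(f[:2]))
    A=np.array([M[k] for k in M]+[ (np.linalg.norm(f[:2])/2,0),(-np.linalg.norm(f[:2])/2,0)]);B=np.array([d[k][:2] for k in M]+[d["knobF"][:2],d["knobN"][:2]])
    a0,b0=A.mean(0),B.mean(0);U,_,V=np.linalg.svd((A-a0).T@(B-b0));R=(U@V).T
    yaw=np.arctan2(R[1,0],R[0,0]);o=b0-R@a0;print("o",o,"yaw",yaw,"res mm",1e3*np.linalg.norm(B-(A@R.T+o),axis=1));return o,R
fit(s);
o,R=fit({k:(t[k]+s[k])/2 for k in t})
w=lambda x,y,z:np.array([*(o+R@[x,y]),z])
for z in (.045,.050,.055,.060,.065,.07):
    q=proj("scene",w(0,.165,z));print(z,(q-[214.6,164.6])*4.4)
print("land",w(0,-.066,.0515),"peg",w(-.05,-.09,.0555),"ux",R[:,0])
for n,p in (("vial",(461,535)),):print(n,onz("scene",S(*p),0.0))
print("bottle",onz("top",(418,181),.104),"cap",onz("top",(355,142),.021))
E
```

```text
mirror [0.5625 0.0087 0.055 ] [0.5624 0.0072 0.055 ] [0.5619 0.0083 0.0561]
land [ 0.5674 -0.0567  0.0515] [ 0.5665 -0.0581  0.0515] [ 0.5667 -0.0571  0.0521]
peg [ 0.522  -0.0834  0.0555] [ 0.5225 -0.0867  0.0555] [ 0.5209 -0.0836  0.0583]
knobF [0.6288 0.0137 0.068 ] [0.6292 0.01   0.068 ] [0.6272 0.013  0.071 ]
knobN [0.4974 0.0039 0.068 ] [0.497  0.0015 0.068 ] [0.4964 0.0034 0.0697]
knob dist 0.13245838046906902
o [0.5631 0.0067] yaw 0.07634943878492031 res mm [0.8857 1.9889 2.4036 1.7406 0.0921]
knob dist 0.132145089538516
o [0.5631 0.0079] yaw 0.07762991773237642 res mm [0.6667 1.4038 2.1104 1.1867 0.0768]
0.045 [189.2401 364.8435]
0.05 [188.3865 356.5965]
0.055 [187.5259 348.2824]
0.06 [186.6583 339.9003]
0.065 [185.7835 331.4494]
0.07 [184.9015 322.9288]
land [ 0.5682 -0.0579  0.0515] peg [ 0.5202 -0.0857  0.0555] ux [0.997  0.0776]
vial [0.4332 0.1198 0.    ]
bottle [ 0.5886 -0.2014  0.104 ] cap [ 0.6979 -0.0739  0.021 ]
```

Run:
```python
import cv2
b=cv2.imread("pics/scene0.png")[218:268,232:292]
cv2.imwrite("pics/scale.png",cv2.resize(b,None,fx=12,fy=12,interpolation=cv2.INTER_CUBIC))
```

```text
(no output)
```

View pics/scale.png

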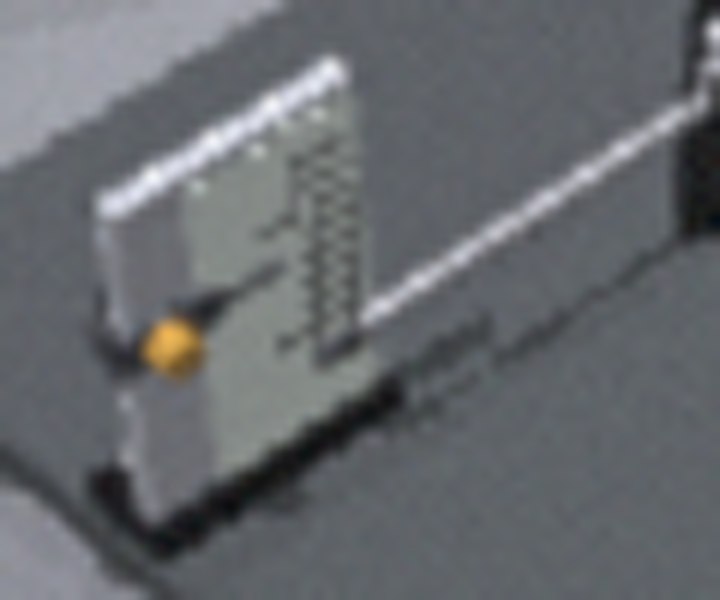

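The enlarged scale shows the zero line's left end at (285,348), the 25 mm line at (265,233), the index tip at (285,265), the orange knob at (172,348) and the dark pointer tip at (318,357). I'll work out the depth of each.

Run:
```python
from h import *
np.set_printoptions(precision=4,suppress=True)
o=np.array([.5631,.0079]);c,s=np.cos(.0776),np.sin(.0776);R=np.array([[c,-s],[s,c]])
m=lambda X:np.array([*(R.T@(X[:2]-o)),X[2]])*1e3
Q=lambda u,v:(232+(u+.5)/12-.5,218+(v+.5)/12-.5)
def onx(uv,x):
    C,d=ray("scene",uv);nrm=np.array([c,s]);l=(x+nrm@o-nrm@C[:2])/(nrm@d[:2]);return C+l*d
print("zero",m(onz("scene",Q(285,348),.045)),"25",m(onz("scene",Q(265,233),.070)),"tip@45",m(onz("scene",Q(318,357),.045)))
print("knob",m(tri(Q(172,348),T(36,238))))
print("tip tri",m(tri(Q(318,357),T(120,245))))
print("scale top L",m(tri(Q(105,213),T(15,207))),"R",m(tri(Q(340,65),T(128,205))))
for x in(-.004,0,.004,.006,.008,.01):print(x,"index",m(onx(Q(285,265),x)),"zero",m(onx(Q(285,348),x)),"25",m(onx(Q(265,233),x)))
```

```text
zero [  5.0418 166.4496  45.    ] 25 [  5.9854 167.1797  70.    ] tip@45 [ -0.1019 164.031   45.    ]
knob [  0.9137 190.1981  65.3203]
tip tri [  3.6304 158.8037  37.8223]
scale top L [  8.9131 194.3858  91.2282] R [  8.8782 147.6136  90.3529]
-0.004 index [ -4.     171.0869  72.8918] zero [ -4.     172.7153  56.1316] 25 [ -4.     174.0692  81.7259]
0 index [  0.     168.3006  68.1162] zero [  0.     169.9434  51.2071] 25 [  0.     171.3094  77.0287]
0.004 index [  4.     165.5143  63.3405] zero [  4.     167.1716  46.2826] 25 [  4.     168.5495  72.3315]
0.006 index [  6.     164.1211  60.9527] zero [  6.     165.7857  43.8204] 25 [  6.     167.1696  69.9829]
0.008 index [  8.     162.728   58.5649] zero [  8.     164.3997  41.3582] 25 [  8.     165.7897  67.6343]
0.01 index [ 10.     161.3348  56.1771] zero [ 10.     163.0138  38.8959] 25 [ 10.     164.4098  65.2857]
```

Run:
```python
from h import *
np.set_printoptions(precision=4,suppress=True)
o=np.array([.5631,.0079]);c,s=np.cos(.0776),np.sin(.0776);R=np.array([[c,-s],[s,c]])
m=lambda X:np.array([*(R.T@(X[:2]-o)),X[2]])*1e3
w=lambda x,y,z:np.array([*(o+R@[x/1e3,y/1e3]),z/1e3])
A={};C={}
for n,(r,q) in {"scene":((218,268),(232,292)),"top":((183,208),(222,272))}.items():
    I=np.mean([imaging.get_image(n).astype(float) for _ in range(8)],0);np.save(n+".npy",I)
    sub=I[r[0]:r[1],q[0]:q[1]]
    A[n]=sub
    wt=np.clip(sub[...,0]-sub[...,2]-25,0,None);yy,xx=np.mgrid[r[0]:r[1],q[0]:q[1]]
    C[n]=((wt*xx).sum()/wt.sum(),(wt*yy).sum()/wt.sum());print(n,C[n],(wt>0).sum())
k=tri(C["scene"],C["top"]);print("knob",m(k),"reproj",proj("scene",k)-C["scene"],proj("top",k)-C["top"])
for X in((0,165,45),(0,130,45),(0,95,45),(0,0,55),(0,-66,51.5)):print(X,"top",proj("top",w(*X)))
# arm centerline rows in top (bright over base)
I=np.load("top.npy").sum(2)
for col in range(246,286,3):
    g=I[190:206,col];g=np.clip(g-np.median(g)-20,0,None);print(col,round((g*np.arange(190,206)).sum()/(g.sum()+1e-9),2),round(g.sum()),end=" | ")
cv2.imwrite("pics/tops.png",cv2.resize(A["top"][:,:,::-1].astype(np.uint8),None,fx=16,fy=16,interpolation=cv2.INTER_CUBIC))
```

```text
scene (np.float64(245.83582236195716), np.float64(246.25820396934566)) 23
top (np.float64(231.68311105865692), np.float64(197.0845037176915)) 14
knob [  0.9573 190.2701  66.0976] reproj [-0.2876 -0.0615] [0.1708 0.1744]
(0, 165, 45) top [244.7577 198.983 ]
(0, 130, 45) top [260.5335 198.2295]
(0, 95, 45) top [276.2777 197.4776]
(0, 0, 55) top [318.9529 194.5486]
(0, -66, 51.5) top [348.5378 193.4503]
246 191.19 1072 | 249 196.38 720 | 252 198.91 933 | 255 198.25 547 | 258 198.35 311 | 261 198.33 275 | 264 197.75 271 | 267 197.34 448 | 270 197.33 418 | 273 197.32 408 | 276 197.36 482 | 279 197.29 499 | 282 196.47 503 | 285 196.08 1959 |
```

View pics/tops.png

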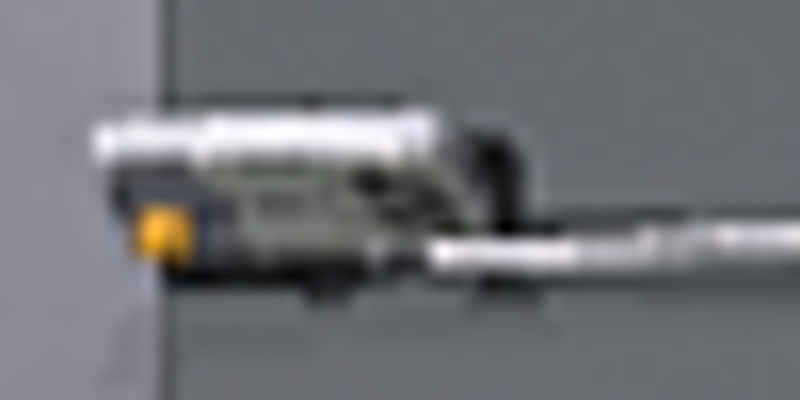

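The top crop shows the scale's bright top edge at row 140, the orange knob at (165,235), a dark thin line about (240–320,200), and the pointer starting at (430,250).

Run:
```python
from h import *
np.set_printoptions(precision=2,suppress=True)
o=np.array([.5631,.0079]);c,s=np.cos(.0776),np.sin(.0776);R=np.array([[c,-s],[s,c]])
w=lambda x,y,z:np.array([*(o+R@[x/1e3,y/1e3]),z/1e3])
f=lambda X:(proj("top",w(*X))-[222,183]+.5)*16
for X in((0,168.3,68.1),(2,166.9,65.7),(4,165.5,63.3),(5,164.8,62.2)):print(X,f(X),"line start",f((X[0],180,X[2])))
for X in((5.5,166.8,45),(5.5,160,45),(5.5,166.8,70),(5.5,160,70),(0,165,45),(0,157,45)):print(X,f(X))
I=np.load("top.npy").sum(2)/3;print(I[190:203,228:254].astype(int))
```

```text
(0, 168.3, 68.1) [325.7  232.45] line start [239.34 236.57]
(2, 166.9, 65.7) [338.06 221.02] line start [241.63 225.61]
(4, 165.5, 63.3) [350.35 209.65] line start [243.9  214.71]
(5, 164.8, 62.2) [356.38 203.85] line start [244.92 209.14]
(5.5, 166.8, 45) [358.19 225.57]
(5.5, 160, 45) [407.23 223.24]
(5.5, 166.8, 70) [333.95 189.54]
(5.5, 160, 70) [384.15 187.16]
(0, 165, 45) [372.12 263.73]
(0, 157, 45) [429.86 260.97]
[[162 163 191 182 160 170 177 216 208 208 211 216 215 206 214 213 206 207
  205 218 211 142 104 111 113 111]
 [238 229 240 241 238 237 239 252 248 251 253 254 252 250 252 251 249 248
  242 217 215 141  99  67  68  77]
 [217 187 180 183 172 177 219 195 192 175 177 177 168 183 188 197 197 201
  218 168 168 107  85  59  20  31]
 [145  98  91  90  80  87 135 117 116  94  95  96  90 107 109 116  91  88
  121 103 107 107  88  54  26  22]
 [124  68  81  82  81  81  87 104 112 112 112 112 112 109  96  92  46  26
   54  64  66  89 106  70  47  24]
 [126  53  77  89  85  84  74  76  84 106  85  87  89 101  95 109  96  64
   75  67  42  49  87 100  73  25]
 [139  89  80 142 139 100  58  65  72 112 100 100 101 109 106  97  98  78
   45  49  57  57  70 114  79  21]
 [146 132 105 167 140 112  71  88  90 114 120 119 119 119 118 109 108 108
   94  76  84  67  52  83  75  23]
 [144 141 104 130  93  92  61  76  70  79 100  88  89  89  90  88  97 138
  102  91 125 237 226 217 219 216]
 [143 142 133 135  37  50  39  46  39  40  55  42  33  34  34  32  41  81
   45  42  70 167 161 151 153 156]
 [142 142 146 145  42  17  13  18  25  23  22  21  16  20  33  30  32  58
   61  81  76  69  70  74  34  40]
 [142 143 145 144  85  86  88  88  90  89  90  90  86  46  51  58  93  99
   98 105 104 103 100  79  59  61]
 [143 143 136 135  95 105 106 107 107 106 106 107 106  92  93  94 107 104
  103 102 101 101 101  89  91  91]]
```

Target on the slide: the tool centre goes 24 mm short of the peg, with the fingers shut and aligned to the mount (turn of +24.4°).

```bash
python3 -m inch '[{"claw":-1,"travel":[0.1,-0.2,0],"turn":0.045},{"claw":-1,"travel":[0.2,-0.4,0],"turn":0.09},{"claw":-1,"travel":[0.3,-0.6,0],"turn":0.136},{"claw":-1,"travel":[0.37,-0.8,0],"turn":0.136},{"claw":-1,"travel":[0.45,-0.95,0],"turn":0.136}]' 20
python3 -m inch '[{"claw":-1,"travel":[0.1,-0.2,0],"turn":0},{"claw":-1,"travel":[0.2,-0.4,0],"turn":0},{"claw":-1,"travel":[0.3,-0.6,0],"turn":0},{"claw":-1,"travel":[0.4,-0.8,0],"turn":0},{"claw":-1,"travel":[0.5,-0.95,0],"turn":0}]'
python3 -m inch '[{"claw":-1,"travel":[0.1,-0.2,0],"turn":0},{"claw":-1,"travel":[0.2,-0.4,0],"turn":0},{"claw":-1,"travel":[0.3,-0.6,0],"turn":0},{"claw":-1,"travel":[0.4,-0.8,0],"turn":0},{"claw":-1,"travel":[0.5,-0.95,0],"turn":0}]'
```

```text
clock: 1.4
position: [0.2859, 0.3482, 0.2188]
ee_rot: [-0.0, -0.04, 0.999, -0.0]
contact_force: [0.4, 0.7, -0.0]
width: 0.0123
gripper_force: 0.0
clock: 1.9
position: [0.3863, 0.1584, 0.2191]
ee_rot: [0.0, -0.039, 0.999, -0.0]
contact_force: [-0.3, 0.1, 0.2]
width: 0.0
gripper_force: 0.0
clock: 2.4
position: [0.4866, -0.032, 0.2189]
ee_rot: [0.0, -0.039, 0.999, -0.0]
contact_force: [0.0, 1.0, -0.2]
width: 0.0
gripper_force: 0.0
```

```bash
python3 -m inch '[{"claw":-1,"travel":[0.017,-0.2,0],"turn":0},{"claw":-1,"travel":[0.017,-0.285,-0.15],"turn":0},{"claw":-1,"travel":[0.017,-0.285,-0.35],"turn":0},{"claw":-1,"travel":[0.017,-0.285,-0.55],"turn":0},{"claw":-1,"travel":[0.017,-0.285,-0.55],"turn":0}]'
python3 - <<'E'
from h import *
I=imaging.get_image("scene")[165:300,215:415][:,:,::-1];J=imaging.get_image("top")[150:250,225:385][:,:,::-1]
a=cv2.resize(I,None,fx=3,fy=3,interpolation=2);b=cv2.resize(J,(600,375),interpolation=2)[:195]
cv2.imwrite("pics/app.png",np.vstack([a,b]))
E
```

```text
clock: 2.9
position: [0.485, -0.0854, 0.1043]
ee_rot: [-0.005, -0.039, 0.999, 0.002]
contact_force: [-1.4, 0.3, 0.1]
width: -0.0002
gripper_force: 0.0
```

View pics/app.png

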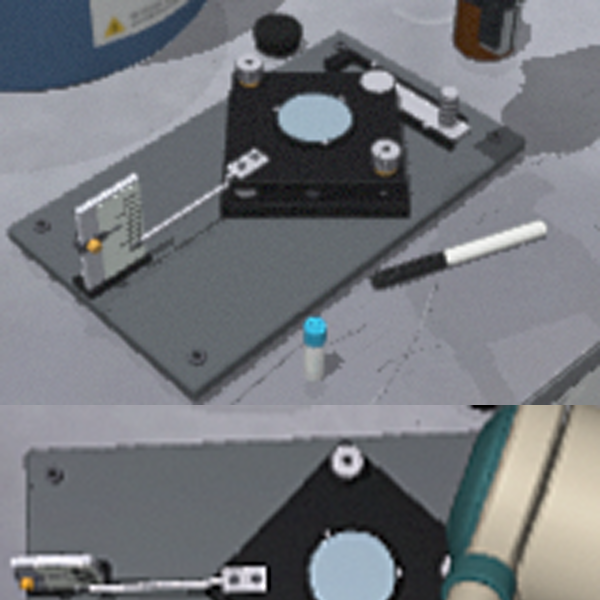

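Run:
```python
from h import *
from rig import get_state
s=get_state();print(s["clock"],s["position"],s["contact_force"])
for z in(.085,.1,.12,.16):print(proj("scene",np.array([.485,-.085,z])),proj("top",np.array([.485,-.085,z])))
I=imaging.get_image("scene")[80:280,260:460][:,:,::-1]
cv2.imwrite("pics/app2.png",cv2.resize(I,None,fx=3,fy=3,interpolation=2))
```

```text
3.0 [ 0.48952152 -0.08643768  0.10904847] [-0.38138414 -0.56538966  1.05873132]
[378.35692747 192.70298869] [362.08507023 228.98245124]
[379.17499001 186.90375908] [362.87770054 228.05490998]
[380.29472725 178.96596329] [363.97150272 226.77493537]
[382.63942337 162.34445754] [366.29572598 224.0551138 ]
```

View pics/app2.png

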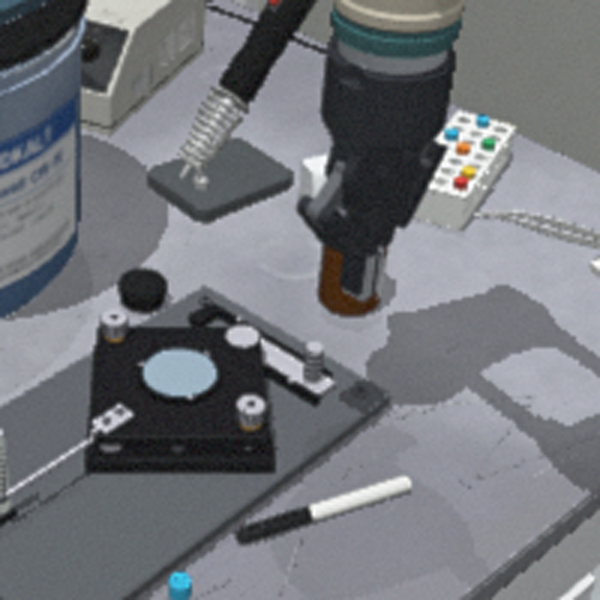

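The gripper's fingertip shows at about scene pixel (382,179), roughly 11 px above its predicted place. I'll check numerically whether the picture simply lagged the motion.

Run:
```python
from h import *
from rig import get_state
A=np.load("scene.npy")
I=imaging.get_image("scene").astype(float)
s=get_state();print(s["clock"],s["position"])
d=np.abs(I-A).max(2)
for r in range(160,202,2):
    c=np.where(d[r,355:410]>45)[0]+355;print(r,len(c),c[:1],c[-1:])
for z in(.09,.1,.109,.12):print(proj("scene",np.array([.4895,-.0864,z])))
```

```text
3.1 [ 0.49124786 -0.08681086  0.11083924]
160 15 [367] [383]
162 13 [374] [387]
164 8 [375] [387]
166 5 [382] [386]
168 6 [381] [386]
170 6 [381] [386]
172 5 [381] [385]
174 5 [381] [385]
176 7 [375] [384]
178 5 [378] [382]
180 0 [] []
182 7 [403] [409]
184 16 [393] [409]
186 20 [390] [409]
188 20 [390] [409]
190 19 [391] [409]
192 20 [390] [409]
194 21 [389] [409]
196 21 [387] [408]
198 25 [384] [409]
200 26 [383] [409]
[377.45486654 189.47520695]
[377.99137933 185.60019035]
[378.48112191 182.06297618]
[379.08874988 177.67432318]
```

```bash
python3 -m inch '[{"claw":-1,"travel":[0,0,-0.1],"turn":0},{"claw":-1,"travel":[0,0,-0.2],"turn":0},{"claw":-1,"travel":[0,0,-0.2],"turn":0},{"claw":-1,"travel":[0,0,-0.2],"turn":0}]'
python3 - <<'E'
from h import *
from rig import get_state
A=np.load("scene.npy")
I=imaging.get_image("scene").astype(float)
s=get_state();p=s["position"];print(s["clock"],p,s["contact_force"])
d=np.abs(I-A).max(2)
for r in range(170,216,2):
    c=np.where(d[r,355:395]>30)[0]+355;print(r,c)
for z in(0,-.01,-.019):print(proj("scene",p+[0,0,z]))
cv2.imwrite("pics/low.png",cv2.resize(I[140:240,310:430,::-1].astype(np.uint8),None,fx=6,fy=6,interpolation=2))
E
```

```text
clock: 3.5
position: [0.4907, -0.0866, 0.0704]
ee_rot: [0.001, -0.04, 0.999, -0.0]
contact_force: [-1.0, -0.8, 0.7]
width: 0.0001
gripper_force: 0.0
3.55 [ 0.49092929 -0.08673179  0.07059138] [-0.05657453 -0.37874556 -0.71988187]
170 [359 360 361 362 363 364 365 366 368 369 370 373 374 375 376 377 378 379
 380 382 386 387 388 389 390 391 392]
172 [361 362 363 364 365 366 367 368 370 372 373 374 375 376 377 378 379 380
 382 383 386 387 388]
174 [362 363 364 365 366 368 370 371 372 373 374 377 378 379 381 383 385 386
 387 388]
176 [364 365 366 367 368 369 371 372 373 374 375 376 381 385 386 387]
178 [369 370 371 373 374 375 376 378 379 380 381 382 383 384 385]
180 [372 376 378 381 382 383 384 385]
182 [373 374 375 376 379 380 381 382 383 384]
184 [372 373 375 376 377 379 380 381]
186 [371 372 373 374 375 376 377 378 379 380 381 382 383 389 390 391 392 393
 394]
188 [371 372 373 374 375 376 377 378 379 380 381 382 383 386 387 388 389 390
 391 392 393 394]
190 [371 372 373 374 375 376 377 378 379 380 381 382 383 386 387 388 389 390
 391 392 393 394]
192 [374 375 376 377 378 379 380 381 386 387 388 389 390 391 392 393 394]
194 [377 378 387 388 389 390 391 392 393 394]
196 [386 387 388 389 390 391 392 393 394]
198 [383 384 385 386 387 388 389 390 391 392 393 394]
200 [380 381 382 383 384 385 386 387 388 389 390 391 392 393 394]
202 [379 380 381 382 383 384 385 386 387 388 389 390 391 392 393 394]
204 [378 379 380 381 382 383 384 385 386 387 388 389 390 391 392 393 394]
206 [381 382 383 384 385 386 387 388 389 390 391 392 393 394]
208 [378 385 386 387 388 389 390 391 392 393 394]
210 [375 383 388 389 390 391 392 393 394]
212 [375 384 386 390 391 392 393 394]
214 [370 381 382 383 390 391 392 393 394]
[376.0350818  196.43992097]
[375.52473107 200.14976258]
[375.07168361 203.44305521]
```

View pics/low.png

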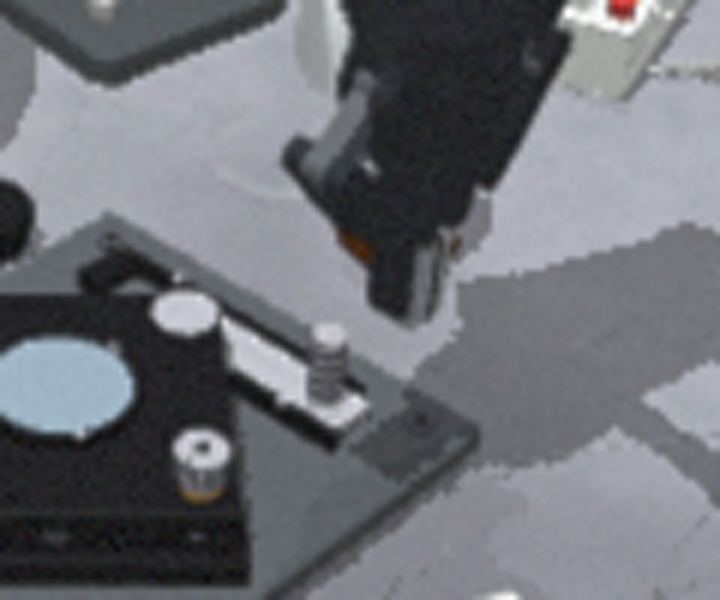

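The picture shows the shut fingertip at about (400,320) in the crop, so scene pixel (377,193), with the peg at (328,355). The tip looks either higher or farther away than nominal, so I'll lower it and give the peg a short push. Contact will settle which.

```bash
python3 -m inch '[{"claw":-1,"travel":[0,0,-0.08],"turn":0},{"claw":-1,"travel":[0.03,0.002,-0.08],"turn":0},{"claw":-1,"travel":[0.06,0.005,-0.08],"turn":0},{"claw":-1,"travel":[0.09,0.007,-0.08],"turn":0},{"claw":-1,"travel":[0.09,0.007,-0.08],"turn":0}]'
cat > peg.py <<'E'
from h import *
from rig import get_state
A=np.load("scene.npy");I=imaging.get_image("scene").astype(float);np.save("now.npy",I)
s=get_state();p=s["position"];print(s["clock"],p,s["contact_force"])
d=np.abs(I-A).max(2)
for r in range(180,212,2):print(r,"".join("#" if v>30 else "." for v in d[r,345:395]))
print("tip pred",proj("scene",p-[0,0,.019]),"peg0",proj("scene",np.array([.5212,-.0852,.0555])))
E
python3 peg.py
```

```text
clock: 4.05
position: [0.5095, -0.0853, 0.0537]
ee_rot: [0.001, -0.04, 0.999, -0.0]
contact_force: [0.3, -0.2, 0.7]
width: 0.0
gripper_force: 0.0
4.1 [ 0.50851851 -0.08516933  0.05333472] [ 0.17217616  1.0123079  -0.10463219]
180 ............##########.#.#######..................
182 .................########.#######..............###
184 ...................#######..####........##########
186 ..................##############.#################
188 ..................#############..#################
190 ..................#############...################
192 ..................############....################
194 ....................#########...##################
196 ..................#####.###.######################
198 ..........................########################
200 ..........................########################
202 .............................#####################
204 ..........................#.....##################
206 .......................###........################
208 .................########....######..#############
210 ...................###....#####.............######
tip pred [367.71678082 205.87723444] peg0 [364.34868148 195.4140665 ]
```

No contact yet and the peg hasn't moved, so the tip height is uncertain. I'll calibrate it with a gentle touch on the bare table to the right of the mount.

```bash
python3 -m inch '[{"claw":-1,"travel":[-0.12,0,0.05],"turn":0},{"claw":-1,"travel":[-0.12,-0.2,0.05],"turn":0},{"claw":-1,"travel":[-0.12,-0.35,0],"turn":0},{"claw":-1,"travel":[-0.12,-0.35,-0.15],"turn":0},{"claw":-1,"travel":[-0.12,-0.35,-0.15],"turn":0}]'
python3 -m inch '[{"claw":-1,"travel":[0,0,-0.012],"turn":0},{"claw":-1,"travel":[0,0,-0.012],"turn":0}]'
python3 -m inch '[{"claw":-1,"travel":[0,0,-0.01],"turn":0},{"claw":-1,"travel":[0,0,-0.01],"turn":0}]'
python3 - <<'E'
from h import *
from rig import get_state
A=np.load("scene.npy");I=imaging.get_image("scene").astype(float)
s=get_state();p=s["position"];print(s["clock"],p,s["contact_force"])
d=np.abs(I-A).max(2)
u=proj("scene",p-[0,0,.019]).astype(int);print(u)
for r in range(u[1]-24,u[1]+8,2):print(r,"".join("#" if v<50 else "." for v in I[r,u[0]-25:u[0]+25].mean(1)))
E
```

```text
clock: 4.6
position: [0.4806, -0.1546, 0.0204]
ee_rot: [-0.003, -0.039, 0.999, 0.002]
contact_force: [-0.4, 0.2, 0.3]
width: 0.0001
gripper_force: 0.0
clock: 4.8
position: [0.4837, -0.1546, 0.0209]
ee_rot: [0.0, -0.04, 0.999, -0.0]
contact_force: [0.4, 0.1, 1.1]
width: -0.0005
gripper_force: 0.0
clock: 5.0
position: [0.4838, -0.1547, 0.0189]
ee_rot: [0.0, -0.04, 0.999, -0.0]
contact_force: [-0.5, -0.8, -0.9]
width: -0.0002
gripper_force: 0.0
5.05 [ 0.48374679 -0.15475764  0.01887863] [-0.52431173  0.16959489  0.33325581]
[395 210]
186 ....................##############................
188 ........................#########.................
190 ........................######....................
192 ........................######....................
194 ........................######....................
196 .......................######.....................
198 ........................#####.....................
200 ..................................................
202 ..................................................
204 ..................................................
206 ..................................................
208 ..................................................
210 ..................................................
212 ..................................................
214 ..................................................
216 ..................................................
```

```bash
for i in 1; do :; done
python3 -m inch '[{"claw":-1,"travel":[0,0,-0.02],"turn":0},{"claw":-1,"travel":[0,0,-0.02],"turn":0}]'
python3 -m inch '[{"claw":-1,"travel":[0,0,-0.02],"turn":0},{"claw":-1,"travel":[0,0,-0.02],"turn":0}]'
```

```text
clock: 5.25
position: [0.4831, -0.1547, 0.0141]
ee_rot: [-0.0, -0.04, 0.999, 0.0]
contact_force: [-0.9, -0.6, 0.7]
width: 0.0002
gripper_force: 0.0
clock: 5.45
position: [0.483, -0.1548, 0.0098]
ee_rot: [-0.0, -0.04, 0.999, 0.0]
contact_force: [0.5, 0.7, 0.7]
width: -0.0
gripper_force: 0.0
```

```bash
python3 -m inch '[{"claw":-1,"travel":[0,0,-0.02],"turn":0},{"claw":-1,"travel":[0,0,-0.02],"turn":0}]'|sed -n 2,4p
python3 - <<'E'
from h import *
from rig import get_state
I=imaging.get_image("scene").astype(float)
s=get_state();p=s["position"];print(s["clock"],p,s["contact_force"])
u=proj("scene",p-[0,0,.019]).astype(int);print(u)
for r in range(u[1]-24,u[1]+4,1):print(r,"".join("#" if v<60 else "." for v in I[r,u[0]-25:u[0]+25].mean(1)))
J=imaging.get_image("top");cv2.imwrite("pics/tt.png",np.vstack([cv2.resize(I[150:250,320:460,::-1].astype(np.uint8),(560,400)),]))
E
```

```text
position: [0.483, -0.1548, 0.0058]
ee_rot: [-0.0, -0.04, 0.999, 0.0]
contact_force: [0.7, -0.1, 0.4]
5.7 [ 0.4831268  -0.15491025  0.00597858] [-0.78848674 -0.34445321 -0.4075394 ]
[394 214]
190 ...................###################............
191 ....................###############.#.............
192 ......................############................
193 ........................###########...............
194 ........................#######...................
195 ........................#######...................
196 ........................#######...................
197 ........................######....................
198 ........................######....................
199 ........................######....................
200 ........................######....................
201 ........................######....................
202 ........................######....................
203 .........................####.....................
204 ##........................###.....................
205 ..................................................
206 ..................................................
207 ..................................................
208 ..................................................
209 ...........#......................................
210 ..................................................
211 ..................................................
212 ..................................................
213 ..................................................
214 ...................#..............................
215 ..................#...............................
216 ................##................................
217 ...............##.................................
```

```bash
for k in a; do
python3 -m inch '[{"claw":-1,"travel":[0,0,-0.015],"turn":0},{"claw":-1,"travel":[0,0,-0.015],"turn":0}]'|sed -n 2,4p; done
python3 -m inch '[{"claw":-1,"travel":[0,0,-0.015],"turn":0},{"claw":-1,"travel":[0,0,-0.015],"turn":0}]'|sed -n 2,4p
```

```text
position: [0.4832, -0.1549, 0.003]
ee_rot: [-0.0, -0.04, 0.999, 0.0]
contact_force: [-0.5, -0.0, -0.3]
position: [0.4831, -0.1549, -0.0]
ee_rot: [-0.0, -0.04, 0.999, 0.0]
contact_force: [0.1, 1.2, -0.6]
```

```bash
python3 -m inch '[{"claw":-1,"travel":[0,0,-0.01],"turn":0},{"claw":-1,"travel":[0,0,-0.01],"turn":0}]'|sed -n 2,4p
python3 -m inch '[{"claw":-1,"travel":[0,0,-0.01],"turn":0},{"claw":-1,"travel":[0,0,-0.01],"turn":0}]'|sed -n 2,4p
```

```text
position: [0.4832, -0.1549, -0.0019]
ee_rot: [-0.0, -0.04, 0.999, 0.0]
contact_force: [-0.0, 0.6, -0.1]
position: [0.4832, -0.1549, -0.0039]
ee_rot: [-0.0, -0.04, 0.999, 0.0]
contact_force: [0.4, 0.6, 0.6]
```

Run:
```python
from h import *
from rig import get_state
I=imaging.get_image("scene").astype(float)
s=get_state();p=s["position"];print(s["clock"],p,s["contact_force"])
u=proj("scene",np.array([p[0],p[1],0]));print("proj at z=0",u,"z=.01",proj("scene",np.array([p[0],p[1],.01])))
for r in range(196,216):print(r,"".join("#" if v<60 else "." for v in I[r,369:419].mean(1)))
```

```text
6.6 [ 0.48328526 -0.15495609 -0.00380041] [ 0.42857046  0.13832015 -0.22715325]
proj at z=0 [395.60541761 210.16643624] z=.01 [396.21317108 206.79997578]
196 ......................############................
197 .......................##########.................
198 ........................#######...................
199 ........................######....................
200 ........................######....................
201 ........................######....................
202 .......................#######....................
203 .......................######.....................
204 #......................######.....................
205 .......................######.....................
206 ........................#####.....................
207 .........................####.....................
208 ...........................#......................
209 ..................................................
210 ..................................................
211 ..................................................
212 ..................................................
213 ....................#.............................
214 ...................#..............................
215 ..................#...............................
```

```bash
python3 -m inch '[{"claw":-1,"travel":[0,0,-0.01],"turn":0},{"claw":-1,"travel":[0,0,-0.01],"turn":0}]'|sed -n 2,4p
python3 -m inch '[{"claw":-1,"travel":[0,0,-0.01],"turn":0},{"claw":-1,"travel":[0,0,-0.01],"turn":0}]'|sed -n 2,4p
```

```text
position: [0.4832, -0.1549, -0.0059]
ee_rot: [-0.0, -0.04, 0.999, 0.0]
contact_force: [-0.7, -0.6, 0.1]
position: [0.4832, -0.1549, -0.0079]
ee_rot: [-0.0, -0.04, 0.999, 0.0]
contact_force: [0.2, -0.1, 0.3]
```

```bash
python3 -m inch '[{"claw":-1,"travel":[0,0,-0.008],"turn":0},{"claw":-1,"travel":[0,0,-0.008],"turn":0}]'|sed -n 2,4p
python3 -m inch '[{"claw":-1,"travel":[0,0,-0.008],"turn":0},{"claw":-1,"travel":[0,0,-0.008],"turn":0}]'|sed -n 2,4p
```

```text
position: [0.4833, -0.1549, -0.0094]
ee_rot: [-0.0, -0.04, 0.999, 0.0]
contact_force: [-0.5, -0.8, -0.6]
position: [0.4833, -0.1549, -0.0111]
ee_rot: [-0.0, -0.04, 0.999, 0.0]
contact_force: [-0.1, 0.2, 1.3]
```

Run:
```python
from h import *
from rig import get_state
I=np.mean([imaging.get_image("scene").astype(float) for _ in range(3)],0);A=np.load("scene.npy")
s=get_state();p=s["position"];print(s["clock"],p,s["contact_force"],s["qpos"])
print("z=0",proj("scene",np.array([p[0],p[1],0])))
g=I.mean(2)
print(g[200:220,386:410].astype(int))
print(A.mean(2)[200:220:4,386:410].astype(int))
```

```text
7.55 [ 0.48339841 -0.1549931  -0.01089258] [-0.34743647  0.3412647   0.73051056] [-4.47478747e-01  4.17876252e-01  1.96075655e+00  1.18654507e-04
  7.63032305e-01 -2.09783969e+00]
z=0 [395.57773646 210.13458381]
[[165 168 167 167 163 114  54  32  34  38  43  35  36  60  56  68  60 104
  114 115 114 116 115 117]
 [166 165 164 167 166 130  59  34  35  34  36  37  51  99 100  87  87 108
  114 114 113 114 114 114]
 [162 163 163 165 163  94  43  30  35  35  38  35  58 101 104  74  89 110
  113 112 113 112 105 103]
 [164 161 163 164 163  86  38  34  36  33  32  37  72  99 104  66 100 111
  112 105 104 104 104 102]
 [163 163 163 164 166  76  34  34  36  33  35  41  81 100 104  74 101 104
  104 102 101 102 104 104]
 [164 165 164 166 158  73  30  39  34  32  36  44  85 104 102  68 100 101
  102 103 102 102 102 102]
 [164 165 164 164 138  64  32  35  34  36  36  51  96 102  87  75 101 103
  102 104 103 103 104 104]
 [165 166 165 165 133  61  36  38  37  35  36  56 100 105  85  87 102 100
  101 101 100 103 103 102]
 [154 160 164 161 132  66  40  37  36  32  36  60 100 102  66  97 102 100
   99 
[... 938 characters left out ...]
4 137 116 104 103 100 106 110 126 144 145 146 146 147 145 147 149
  149 150 150 149 150 151]
 [104 137 142 139 141 138 124 136 114 139 147 147 147 146 146 145 148 147
  147 147 147 149 149 152]]
[[157 158 157 158 157 157 158 159 160 159 160 161 160 160 163 162 161 161
  161 162 162 162 163 164]
 [156 156 156 155 156 156 157 157 157 158 159 159 160 160 161 160 159 159
  160 160 162 163 162 163]
 [150 154 157 156 156 156 155 153 154 153 156 156 156 155 157 158 158 158
  157 159 157 155 159 162]
 [ 98  96  87  79 129 152 153 154 154 153 154 152 152 153 154 154 155 155
  155 156 157 157 159 158]
 [ 55  75  96 102 116 145 151 151 150 153 156 140 143 163 157 146 150 134
  129 149 155 153 154 155]]
```

```bash
python3 -m inch '[{"claw":-1,"travel":[0,0,-0.01],"turn":0},{"claw":-1,"travel":[0,0,-0.01],"turn":0}]'|sed -n 2,4p
python3 -m inch '[{"claw":-1,"travel":[0,0,-0.01],"turn":0},{"claw":-1,"travel":[0,0,-0.01],"turn":0}]'|sed -n 2,4p
```

```text
position: [0.4837, -0.1551, -0.0125]
ee_rot: [0.0, -0.04, 0.999, -0.0]
contact_force: [0.1, -0.1, 3.3]
position: [0.4837, -0.1552, -0.0126]
ee_rot: [0.001, -0.04, 0.999, -0.0]
contact_force: [-4.1, 1.9, 21.1]
```

Run:
```python
from h import *
from rig import get_state
I=np.mean([imaging.get_image("scene").astype(float) for _ in range(3)],0)
s=get_state();p=s["position"];print(s["clock"],p,s["contact_force"],s["moment"],s["effort"])
print(I.mean(2)[206:218,386:404].astype(int))
```

```text
8.1 [ 0.48371325 -0.15517835 -0.01262002] [-4.21832604  1.17140236 20.31899197] [ 0.32398893  0.67304592 -0.01686809] [-1.83993168e-01 -3.10990834e+01 -1.32462814e+01  5.49045531e-02
 -1.57009553e+00 -1.09177214e-03]
[[164 164 165 165 131  60  34  37  35  34  34  46  99 103  86  85 102 102]
 [167 166 167 163 112  49  34  37  33  29  39  57 100 104  76  88 102 101]
 [155 163 166 157 110  51  38  36  31  29  39  70  99 104  65 101 104 101]
 [ 95 131 153 120 101  66  47  35  34  33  40  84 102 104  62 100 102 101]
 [ 64  73  82  87  97  98  87  63  45  33  46  86 103 100  69  91  97  99]
 [ 73  67  65  69  95  99  99  99  84  61  74  98  99  90  86 108  99 107]
 [ 95  82  66  62  87  95  98  99  98  97  99 100 101  96 109 143 120 147]
 [ 94  87  62  59  94 100  99  98  98  97 100  99  96 102 145 154 148 151]
 [ 83  68  58  67  96  97  95  98  98  97  97  98 104 111 146 153 152 152]
 [ 62  60  69  80  96  95  97  97  96  97 104 104 140 148 151 152 158 150]
 [ 56  76  92  93  96  96  96  95  98 109 141 136 144 164 159 145 145 129]
 [ 72  91 101  95  93  91  94 100 110 138 146 143 145 148 147 125 145 145]]
```

```bash
python3 -m inch '[{"claw":-1,"travel":[0,0,0.1],"turn":0},{"claw":-1,"travel":[0,0,0.3],"turn":0},{"claw":-1,"travel":[0,0,0.3],"turn":0}]'|sed -n 2,4p
python3 - <<'E'
from h import *
p=np.array([.4837,-.1552])
for uv in((395.7,211.3),(390.3,208.7),(400.5,210.7)):
    q=onz("scene",uv,0)[:2];print(q,(q-p)*1e3)
E
```

```text
position: [0.4868, -0.1565, 0.0492]
ee_rot: [0.004, -0.04, 0.999, -0.002]
contact_force: [0.9, -1.4, 0.5]
[ 0.48057443 -0.15209545] [-3.12557396  3.10454585]
[ 0.49445107 -0.14960859] [10.75106798  5.59141207]
[ 0.47489887 -0.16205582] [-8.80112951 -6.8558226 ]
```

Touch calibration: the shut fingertip stands about 12.5 mm above the reported TCP, and its lateral position agrees. So the peg needs TCP z ≈ 0.0235, which puts the tip at 36 mm.

```bash
python3 -m inch '[{"claw":-1,"travel":[0.015,0.2,0],"turn":0},{"claw":-1,"travel":[0.015,0.33,0],"turn":0},{"claw":-1,"travel":[0.015,0.33,-0.05],"turn":0},{"claw":-1,"travel":[0.015,0.33,-0.1],"turn":0},{"claw":-1,"travel":[0.015,0.33,-0.1],"turn":0}]'; python3 peg.py
```

```text
clock: 8.9
position: [0.4851, -0.0892, 0.0232]
ee_rot: [-0.002, -0.04, 0.999, 0.0]
contact_force: [-0.3, 0.7, 0.2]
width: 0.0004
gripper_force: 0.0
8.95 [ 0.48562938 -0.08952959  0.02385647] [ 0.87591118 -0.23833788 -0.07340449]
180 ......................######.####..#..#..#########
182 ....................##.######.###.......##########
184 ..............####.#######.####..#..##############
186 .............#####################################
188 .............#####################################
190 ..............####################################
192 ................##################################
194 ..................################################
196 ....................##############################
198 ........................##########################
200 ...........................#######################
202 ...........................#######################
204 ...........................#######################
206 ...........................#######...#############
208 ...........................#######...#..##########
210 .............................####.##.....#########
tip pred [375.47657137 220.57536532] peg0 [364.34868148 195.4140665 ]
```

```bash
python3 -m inch '[{"claw":-1,"travel":[0.04,0.003,0],"turn":0},{"claw":-1,"travel":[0.08,0.006,0],"turn":0},{"claw":-1,"travel":[0.11,0.009,0],"turn":0},{"claw":-1,"travel":[0.14,0.011,0],"turn":0},{"claw":-1,"travel":[0.17,0.013,0],"turn":0}]'; python3 peg.py
```

```text
clock: 9.45
position: [0.5207, -0.0866, 0.0251]
ee_rot: [-0.0, -0.04, 0.999, -0.0]
contact_force: [-2.0, -2.0, 0.5]
width: 0.0
gripper_force: 0.9
9.5 [ 0.52209903 -0.08658879  0.02521366] [-0.1619943  -0.19915396 -1.44861492]
180 #######################..##.##.##............#####
182 ..#######################..#...............#######
184 ....##########################..........##########
186 .....#############################################
188 .......###########################################
190 ...........#######################################
192 ...........#######################################
194 ..............####################################
196 ...........##.####################################
198 ..........###...#####...##########################
200 ..........###########.#.#..#######################
202 ..........######..##..#....#.#####################
204 .............###..##.......#######################
206 ...........#####.....#############################
208 ................##########..###..#......##########
210 ..........#.......######.....................###..
tip pred [362.5076573 212.2561928] peg0 [364.34868148 195.4140665 ]
```

The peg is moving. I'll go on in small steps until it meets the stop.

```bash
python3 -m inch '[{"claw":-1,"travel":[0.02,0.002,0],"turn":0},{"claw":-1,"travel":[0.035,0.003,0],"turn":0},{"claw":-1,"travel":[0.035,0.003,0],"turn":0}]'|sed -n '2p;4p'
python3 -m inch '[{"claw":-1,"travel":[0.01,0.001,0],"turn":0},{"claw":-1,"travel":[0.01,0.001,0],"turn":0}]'|sed -n '2p;4p'
```

```text
position: [0.528, -0.0856, 0.0251]
contact_force: [0.5, 0.2, 0.3]
position: [0.5295, -0.0855, 0.0252]
contact_force: [-0.8, -0.2, 0.4]
```

```bash
python3 -m inch '[{"claw":-1,"travel":[0.006,0.0005,0],"turn":0},{"claw":-1,"travel":[0.006,0.0005,0],"turn":0}]'|sed -n '2p;4p'
python3 -m inch '[{"claw":-1,"travel":[0.005,0.0005,0],"turn":0},{"claw":-1,"travel":[0.005,0.0005,0],"turn":0}]'|sed -n '2p;4p'
python3 - <<'E'
from h import *
I=np.mean([imaging.get_image("scene").astype(float) for _ in range(2)],0)
# peg top bright blob near the predicted line; mount reference check
A=np.load("scene.npy")
for x in(.0,.02,.025,.03):
    q=np.array([.5212,-.0852,.0555])+x*np.array([.997,.0776,0]);print(x,proj("scene",q))
print(I.mean(2)[184:200,340:366].astype(int))
d=np.abs(I-A).max(2);print("mount change",(d[180:260,220:320]>30).sum())
E
```

```text
position: [0.5305, -0.0854, 0.0251]
contact_force: [-0.2, -0.5, -0.5]
position: [0.5316, -0.0853, 0.0251]
contact_force: [-0.9, 0.3, 0.6]
0.0 [364.34868148 195.4140665 ]
0.02 [357.20033983 191.29592858]
0.025 [355.43956633 190.28155232]
0.03 [353.68913219 189.27313252]
[[105 103 106 121 137 149 107  61  35  29  33  35  35  34  33  34  35  36
   40  37  35  34  34  37  35  33]
 [126 105 105 103 113 118 125 104  71  43  35  34  34  36  35  38  37  32
   36  36  37  37  36  33  36  35]
 [112  97  99 105 104 102 111 124 122  87  63  44  34  35  35  33  36  36
   28  35  33  41  34  36  35  45]
 [ 65  63  72  96 101 103 103 108 112 128 120  84  63  47  35  37  33  36
   38  39  34  35  34  36  39  65]
 [128 126 109 105  94  94 101 105 104 108 115 123 123 108  69  39  32  32
   43  46  39  35  34  33  43  59]
 [196 197 199 204 146  94  81  95 105 105 108 114 147 192 142  61  32  37
   39  38  36  34  47  57  74  69]
 [200 198 202 206 199 168  82  67  97 103 104 108 150 197 197  87  35  35
   34  38  38  42  83  99 104  66]
 [197 200 200 203 204 199 120  53  56  81  98 103 108 144 174  82  
[... 229 characters left out ...]
2  37  30  48  96 105 104  66]
 [194 200 195 187 173 101  76 193 198 167 115  72  88 109  86  46  33  41
   35  32  34  43  98 108 102  66]
 [129 162 138  94  78  39  52 151 198 203 196 135  96  79  75  44  27  36
   39  30  39  57  99 107  89  63]
 [ 51  66  54  35  38  31  44 112 185 198 199 145 110  99  66  37  37  38
   37  32  38  58 100 106  85  76]
 [ 33  31  32  34  35  30  41  83 141 195 198 170  95  80  63  42  38  39
   35  35  34  55 100 109  76  86]
 [ 37  33  34  33  36  32  36  82 137 198 199 153 103  89  87  62  46  35
   32  32  41  69 100 107  72  87]
 [ 37  41  35  34  31  32  37  81 139 198 198 138  91  87  88  82  77  56
   40  34  35  71 102 104  64  85]]
mount change 0
```

```bash
python3 - <<'E'
from h import *
A=np.load("scene.npy");print(A.mean(2)[190:200,356:374].astype(int))
E
python3 -m inch '[{"claw":-1,"travel":[0.005,0.0004,0],"turn":0},{"claw":-1,"travel":[0.005,0.0004,0],"turn":0}]'|sed -n '2p;4p'
```

```text
[[145 147 148 149 149 149 151 152 152 152 152 152 155 154 153 154 155 155]
 [124 140 144 147 148 149 148 149 150 150 151 151 152 153 154 153 153 154]
 [104 108 122 141 148 147 147 147 147 148 150 151 152 152 152 153 154 153]
 [ 99  99 103 117 140 144 148 153 154 155 154 151 150 150 152 151 152 153]
 [ 98 100 100  99 102 111 154 182 186 186 177 156 152 149 151 151 152 152]
 [ 77  94  99  99  97 103 161 189 187 186 187 169 151 148 151 151 150 150]
 [ 36  54  90  96  97  94 130 180 184 186 183 158 149 149 149 150 150 150]
 [ 72  41  43  64  89  85 101 111 144 158 144 108 141 148 149 149 150 150]
 [159 108  58  34  50  65  82 101 110 111  92  79 123 142 146 151 152 152]
 [193 201 130  76  46  57  80  77  75  72  67  77 103 110 124 143 152 153]]
position: [0.5318, -0.0853, 0.0251]
contact_force: [-3.9, -1.0, 2.0]
```

```bash
python3 -m inch '[{"claw":-1,"travel":[0.003,0.0002,0],"turn":0},{"claw":-1,"travel":[0.003,0.0002,0],"turn":0}]'|sed -n '2p;4p'
python3 - <<'E'
from h import *
I=np.mean([imaging.get_image("scene").astype(float) for _ in range(3)],0)
A=np.load("scene.npy")
print(I.mean(2)[188:193,348:358].astype(int))
d=np.abs(I-A).max(2);print("mount change",(d[180:260,220:320]>30).sum())
from rig import get_state;s=get_state();print(s["clock"],s["contact_force"],s["position"])
E
```

```text
position: [0.5318, -0.0853, 0.025]
contact_force: [-5.6, -2.0, 3.6]
[[105 108 116 124 125 109  67  40  34  38]
 [103 103 104 113 148 191 143  61  34  36]
 [ 96 102 103 109 151 198 195  89  35  37]
 [ 53  83  99 101 111 144 174  81  37  38]
 [ 55  39  55  76  81 107 107  51  35  37]]
mount change 0
11.05 [-4.43481091 -1.4064478   3.0026098 ] [ 0.5318051  -0.08532372  0.02505679]
```

```bash
python3 -m inch '[{"claw":-1,"travel":[-0.04,-0.003,0],"turn":0},{"claw":-1,"travel":[-0.1,-0.008,0],"turn":0},{"claw":-1,"travel":[-0.1,-0.008,0.15],"turn":0},{"claw":-1,"travel":[-0.1,-0.008,0.35],"turn":0},{"claw":-1,"travel":[-0.1,-0.008,0.35],"turn":0}]'|sed -n '2p;4p'
python3 - <<'E'
from h import *
from rig import get_state
I=np.mean([imaging.get_image("scene").astype(float) for _ in range(3)],0);np.save("scene1.npy",I)
A=np.load("scene.npy")
B=I.mean(2);print(B[184:196,346:368].astype(int))
# sub-pixel peg shift by template
t=A[193:199,359:369].astype(np.float32);r=cv2.matchTemplate(I[183:205,342:376].astype(np.float32),t,cv2.TM_CCOEFF_NORMED)
_,v,_,l=cv2.minMaxLoc(r);print(v,(l[0]+342-359,l[1]+183-193))
g=lambda M,r0,r1,c0,c1:(lambda w:( (w*np.arange(c0,c1)).sum()/w.sum(),(w*np.arange(r0,r1)[:,None]).sum()/w.sum()))(np.clip(M[r0:r1,c0:c1]-160,0,None))
print(g(A.mean(2),193,198,360,369),g(B,187,193,349,358))
print(proj("scene",np.array([.5212,-.0852,.0555])+.03*np.array([.997,.0776,0]))-proj("scene",np.array([.5212,-.0852,.0555])))
s=get_state();print(s["clock"],s["position"],s["contact_force"])
E
```

```text
position: [0.517, -0.0881, 0.0999]
contact_force: [0.7, -0.9, 0.9]
[[158 160 158 160 158 157 157 157 155 156 156 157 157 158 158 160 161 162
  162 165 164 156]
 [133 154 161 159 159 158 156 156 156 157 157 157 157 158 159 161 161 163
  163 164 166 155]
 [111 127 153 157 159 156 155 153 154 154 154 157 156 159 160 158 162 162
  163 166 166 164]
 [102 104 111 133 150 154 153 157 158 159 156 155 156 159 158 160 161 162
  163 165 164 165]
 [101 105 103 108 116 128 152 173 182 183 173 159 157 156 160 160 160 162
  161 163 162 164]
 [ 82  97 106 104 105 112 146 195 197 198 198 181 161 157 160 159 161 162
  163 161 163 163]
 [ 86  67  97 104 106 108 151 193 199 199 198 183 160 158 159 160 161 160
  162 161 163 162]
 [121  53  54  83 100 101 110 145 184 185 168 127 148 156 156 156 157 158
  158 159 163 161]
 [114 100  58  39  54  77  83 107 119 119 111  88 127 151 158 157 157 157
  157 157 159 160]
 [114 206 138  79  47  45  79  76  83  81  74  77 108 127 149 152 155 156
  157 158 158 160]
 [ 76 193 201 168 115  70  90 109 104 100  95  80 102 106 109 118 149 154
  157 157 159 158]
 [ 53 149 199 203 198 135  96  81  90  91  72  76 102 107 105 103 117 131
  151 154 158 159]]
0.9723337292671204 (-10, -6)
(np.float64(364.54686663095873), np.float64(195.00642742367435)) (np.float64(354.796511627907), np.float64(189.45930232558138))
[-10.65954929  -6.14093398]
11.7 [ 0.51270369 -0.08675823  0.09501747] [-0.59355544  0.14180475  0.19189968]
```

The scene shift suggests about 28 mm of the 30 mm stroke. I'll back the arm off and measure the peg's travel in the top view too.

```bash
python3 -m inch '[{"claw":-1,"travel":[-0.2,0,0.1],"turn":0},{"claw":-1,"travel":[-0.45,0,0.1],"turn":0},{"claw":-1,"travel":[-0.7,0,0.1],"turn":0},{"claw":-1,"travel":[-0.8,0,0.1],"turn":0},{"claw":-1,"travel":[-0.8,0,0.1],"turn":0}]'|sed -n '2p;4p'
python3 - <<'E'
from h import *
I=np.mean([imaging.get_image("top").astype(float) for _ in range(4)],0);np.save("top1.npy",I)
A=np.load("top.npy")
d=np.abs(I-A).max(2);print("mount diff left part",(d[155:245,232:345]>30).sum())
print("before",A.mean(2)[209:222,352:368].astype(int),sep="\n");print("after",I.mean(2)[194:216,352:368].astype(int),sep="\n")
for x in(0,.03):print(proj("top",np.array([.5212,-.0852,.0555])+x*np.array([.997,.0776,0])))
E
```

```text
position: [0.3485, -0.0854, 0.1136]
contact_force: [1.1, -0.3, 0.3]
mount diff left part 0
before
[[ 27  26  97 220 202 199 195 190 195 204 206  31  29  30  68 111]
 [ 19  19  89 221 203 200 196 193 197 205 206  58  21  22  59 112]
 [  5   5  73 220 204 201 193 166 190 176 199  81  59  86  55 111]
 [ 74 176 119 218 205 200 178 182 188 178 189  97 115 192  75 111]
 [115 194 114 216 202 168 174 200 191 191 190 115  73 144  55  89]
 [ 64 101  88 231 200 104 184 204 195 195 200 147   0  32  38  75]
 [  4  11  86 236 158  73 174 220 207 207 212 148   0  18  45  78]
 [ 17  19  90 234 140  47 106 175 206 195 168 137   0  21  48  79]
 [ 17  23  77 207 173  56  40  78 121 108 100 144   0  18  42  77]
 [ 18  31  68 184 193 157  66  25  38  50 118 144   0  14  47 103]
 [ 36  34  59 166 195 190 162 155 170 176 196 205   2  40  76 112]
 [ 43  32  49 145 192 186 189 198 202 209 217 230  25  96 103 108]
 [ 42  32  46 141 209 203 203 206 201 212 218 219  53 110 108 106]]
after
[[207 213   0  17  98 169 198 197 204 206  29  29  34  78 109 104]
 [204 178   0  61 129 130 159 200 204 205  42  26  31  67
[... 706 characters left out ...]
 42  49  61 122 142  14  32  37  78 110]
 [ 31  34 109 197 190 167 156 156 177 195 192  20  34  35  80 111]
 [ 29  26  90 196 188 188 186 194 208 213 213  17  34  34  79 111]
 [ 26  29 102 222 208 206 202 203 211 227 223  42  31  31  68 112]
 [ 19  25  84 173 153 143 138 133 137 148 140  31  23  24  59 111]
 [  5  12  43 104  93  91  90  87  87  87  83  54  65  88  54 110]
 [ 76 183 113 104 101 104 104 104 104 106 105  74 123 194  75 111]
 [116 204 105  85 108 106 105 105 106 107 104  67  82 145  55  88]
 [ 67 111  56  72 110 107 106 105 105 106 107  86   9  39  37  76]
 [  7  22  37  77 111 107 106 105 105 106 110 105   4  31  46  78]]
[360.81331655 214.37066896]
[359.86876225 200.98194586]
```

Run:
```python
from h import *
A=np.load("top.npy").mean(2);I=np.load("top1.npy").mean(2)
a=A[205:232,356:362].mean(1);b=I[192:220,356:362].mean(1)
print(a.astype(int));print(b.astype(int))
from scipy.interpolate import interp1d
rows=np.arange(190,225);pa=interp1d(np.arange(200,240),A[200:240,357:362].mean(1),kind="cubic");pb=I[190:225,356:361].mean(1)
for s in np.arange(11.5,14.1,.25):
    r=np.arange(199,212);print(s,round(np.abs(pa(r+s)-I[199:212,356:361].mean(1)).mean(),1),round(np.abs(pa(r+s)-I[199:212,357:362].mean(1)).mean(),1))
u=np.array([.997,.0776,0])
for z in(.025,.0555):
    q=np.array([.51,-.0852,z]);print(z,proj("top",q)-proj("top",q+.03*u))
```

```text
[197 198 197 197 198 199 188 189 188 180 173 145  96  88 175 196 206 163
 108 102 106 106 106 107 107 107 107]
[202 192 179 171 166 173 195 200 192 187 181 171 111  60  87 174 196 209
 142  89 104 106 106 107 107 106 107 107]
11.5 24.1 23.2
11.75 18.0 16.9
12.0 11.6 10.7
12.25 9.3 10.0
12.5 12.1 16.0
12.75 17.1 23.0
13.0 24.0 29.8
13.25 30.7 36.6
13.5 37.6 44.2
13.75 44.5 51.2
14.0 49.9 56.6
0.025 [ 0.91258614 13.08238582]
0.0555 [ 0.94623905 13.44253079]
```

The top view also gives about 28.2 mm, slightly short of the stop. I'll go back and push harder, watching for travel.

```bash
python3 -m inch '[{"claw":-1,"travel":[0.25,0,0],"turn":0},{"claw":-1,"travel":[0.5,0,0],"turn":0},{"claw":-1,"travel":[0.75,0,-0.1],"turn":0},{"claw":-1,"travel":[0.8,0,-0.3],"turn":0},{"claw":-1,"travel":[0.8,0.002,-0.45],"turn":0}]'|sed -n '2p;4p'
python3 -m inch '[{"claw":-1,"travel":[0,0,0],"turn":0},{"claw":-1,"travel":[0.04,0.003,0],"turn":0},{"claw":-1,"travel":[0.08,0.006,0],"turn":0},{"claw":-1,"travel":[0.08,0.006,0],"turn":0}]'|sed -n '2p;4p'
```

```text
position: [0.5178, -0.0866, 0.0226]
contact_force: [-0.7, 0.0, -0.2]
position: [0.5313, -0.0856, 0.0267]
contact_force: [0.0, 0.8, 0.3]
```

```bash
python3 -m inch '[{"claw":-1,"travel":[0.01,0.001,0],"turn":0},{"claw":-1,"travel":[0.01,0.001,0],"turn":0}]'|sed -n '2p;4p'
python3 -m inch '[{"claw":-1,"travel":[0.005,0.0005,0],"turn":0},{"claw":-1,"travel":[0.005,0.0005,0],"turn":0}]'|sed -n '2p;4p'
```

```text
position: [0.5317, -0.0854, 0.0262]
contact_force: [-0.9, 0.0, 0.8]
position: [0.5317, -0.0851, 0.0255]
contact_force: [-3.3, -1.2, 2.0]
```

```bash
python3 -m inch '[{"claw":-1,"travel":[0.005,0.0004,0],"turn":0},{"claw":-1,"travel":[0.005,0.0004,0],"turn":0}]'|sed -n '2p;4p'
python3 -m inch '[{"claw":-1,"travel":[0.004,0.0003,0],"turn":0},{"claw":-1,"travel":[0.004,0.0003,0],"turn":0}]'|sed -n '2p;4p'
```

```text
position: [0.5318, -0.085, 0.0251]
contact_force: [-5.7, -1.2, 4.1]
position: [0.5318, -0.085, 0.025]
contact_force: [-5.9, -2.4, 4.4]
```

The stop is hard: 6 N with no motion, about four times the slide friction. So the slide is fully away, and the press will confirm it. Next I back off, rise and move over the land.

```bash
python3 -m inch '[{"claw":-1,"travel":[-0.04,-0.003,0],"turn":0},{"claw":-1,"travel":[-0.1,-0.008,0],"turn":0},{"claw":-1,"travel":[-0.1,-0.008,0.15],"turn":0},{"claw":-1,"travel":[-0.1,-0.008,0.35],"turn":0},{"claw":-1,"travel":[-0.1,-0.008,0.35],"turn":0}]'|sed -n '2p;4p'
python3 -m inch '[{"claw":-1,"travel":[0.15,0.06,0],"turn":0},{"claw":-1,"travel":[0.285,0.13,0],"turn":0},{"claw":-1,"travel":[0.285,0.13,0],"turn":0},{"claw":-1,"travel":[0.285,0.13,0],"turn":0}]'|sed -n '2p;4p'
python3 - <<'E'
from rig import get_state
s=get_state();print(s["clock"],s["position"])
E
```

```text
position: [0.5177, -0.0875, 0.0998]
contact_force: [1.2, -0.2, -0.3]
position: [0.5704, -0.0601, 0.0943]
contact_force: [-1.4, -0.6, -0.5]
15.0 [ 0.57041932 -0.06007946  0.09426981]
```

```bash
cat > ptr.py <<'E'
from h import *
from rig import get_state
o=np.array([.5631,.0079]);c,s=np.cos(.0776),np.sin(.0776);n=np.array([c,s]);t=np.array([-s,c])
def arm(I):
    B=I.mean(2);Y=[];Z=[]
    for col in range(264,284):
        r=np.arange(205,252);g=B[205:252,col]-cv2.medianBlur(B[205:252,col].astype(np.float32).reshape(-1,1).repeat(9,1),5)[:,4] if 0 else B[205:252,col]
        g=np.clip(g-np.median(g)-25,0,None)
        k=g.argmax()
        if g[k]<20: continue
        w=g.copy();w[:max(0,k-2)]=0;w[k+3:]=0
        C,d=ray("scene",(col,(w*r).sum()/w.sum()))
        l=(n@(o-C[:2]))/(n@d[:2]);X=C+l*d;Y.append(t@(X[:2]-o));Z.append(X[2])
    Y,Z=np.array(Y),np.array(Z);m=(Y>.085)&(Y<.16);f=np.polyfit(Y[m],Z[m],1)
    m[m]=np.abs(np.polyval(f,Y[m])-Z[m])<.003
    return np.polyfit(Y[m],Z[m],1),m.sum()
if __name__=="__main__":
    f0,k0=arm(np.load("scene.npy"));I=np.mean([imaging.get_image("scene").astype(float) for _ in range(3)],0);f,k=arm(I)
    print("rest slope",f0,k0,"now",f,k,"rise@165 mm",1e3*(np.polyval(f,.165)-np.polyval(f0,.165)),"tip by 16.5/0.1:",165*(f[0]-f0[0]))
    S=get_state();print(S["clock"],S["position"],S["contact_force"])
E
python3 -m inch '[{"claw":-1,"travel":[0,0,-0.15],"turn":0},{"claw":-1,"travel":[0,0,-0.25],"turn":0},{"claw":-1,"travel":[0,0,-0.25],"turn":0}]'|sed -n '2p;4p'
python3 ptr.py
```

```text
position: [0.5669, -0.0601, 0.0422]
contact_force: [-0.1, 0.3, 0.3]Traceback (most recent call last):
  File "ptr.py", line 18, in <module>
    f0,k0=arm(np.load("scene.npy"));I=np.mean([imaging.get_image("scene").astype(float) for _ in range(3)],0);f,k=arm(I)
          ~~~^^^^^^^^^^^^^^^^^^^^^^
  File "ptr.py", line 16, in arm
    return np.polyfit(Y[m],Z[m],1),m.sum()
           ~~~~~~~~~~^^^^^^^^^^^^^
    raise TypeError("expected non-empty vector for x")
TypeError: expected non-empty vector for x
```

```bash
python3 - <<'E'
src=open("ptr.py").read()
a=src.index("    for col"); b=src.index("        C,d=ray")
new='''    for col in range(265,288):
        r0=int(round(244.7-.66*(col-262.4)));r=np.arange(r0-9,r0+4);g=B[r,col]
        g=np.clip(g-np.median(g)-15,0,None);k=g.argmax()
        if g[k]<20: continue
        w=g.copy();w[:max(0,k-2)]=0;w[k+3:]=0
'''
src=src[:a]+new+src[b:]
src=src.replace("f=np.polyfit(Y[m],Z[m],1)\n    m[m]=np.abs(np.polyval(f,Y[m])-Z[m])<.003\n    return","e=Z[m]-np.median(Z[m]);m=m&(Z<.075)\n    return")
open("ptr.py","w").write(src)
E
python3 ptr.py
```

```text
rest slope [0.0059672  0.04613062] 23 now [0.00537904 0.04619642] 23 rise@165 mm -0.031240308922389493 tip by 16.5/0.1: -0.09704638152285992
15.45 [ 0.57095469 -0.06081803  0.04579167] [-0.00977226 -0.21874476 -0.31357292]
```

Pointer tracking works: at rest it reads slope ≈0.006 and z ≈46 mm. Now I start the press.

```bash
python3 -m inch '[{"claw":-1,"travel":[0,0,-0.015],"turn":0},{"claw":-1,"travel":[0,0,-0.03],"turn":0},{"claw":-1,"travel":[0,0,-0.03],"turn":0}]'|sed -n '2p;4p'
python3 -m inch '[{"claw":-1,"travel":[0,0,-0.01],"turn":0},{"claw":-1,"travel":[0,0,-0.02],"turn":0},{"claw":-1,"travel":[0,0,-0.02],"turn":0}]'|sed -n '2p;4p'
python3 ptr.py
```

```text
position: [0.571, -0.0605, 0.0393]
contact_force: [-0.1, -0.4, 0.2]
position: [0.5712, -0.0609, 0.0357]
contact_force: [-1.1, -1.4, 4.8]
rest slope [0.0059672  0.04613062] 23 now [0.05586546 0.04639196] 23 rise@165 mm 8.494552644433142 tip by 16.5/0.1: 8.23321295989711
16.2 [ 0.57123464 -0.06091839  0.03580038] [-1.7048301  -1.47470167  5.8244021 ]
```

The plate tilts freely at 0.05 rad and about 5 N, so the slide is unlocked. I'll press farther, to a rise of about 16.5 mm, and compare with the index.

```bash
python3 -m inch '[{"claw":-1,"travel":[0,0,-0.008],"turn":0},{"claw":-1,"travel":[0,0,-0.016],"turn":0},{"claw":-1,"travel":[0,0,-0.016],"turn":0}]'|sed -n '2p;4p'
python3 ptr.py
python3 - <<'E'
from h import *
I=np.mean([imaging.get_image("scene").astype(float) for _ in range(4)],0);np.save("press.npy",I)
cv2.imwrite("pics/press.png",cv2.resize(I[218:268,232:292,::-1].astype(np.uint8),None,fx=12,fy=12,interpolation=cv2.INTER_CUBIC))
E
```

```text
position: [0.5713, -0.0612, 0.0328]
contact_force: [-2.1, -1.7, 7.8]
rest slope [0.0059672  0.04613062] 23 now [0.10277562 0.04606136] 23 rise@165 mm 15.904130522391709 tip by 16.5/0.1: 15.973389919613467
16.65 [ 0.57125476 -0.06118528  0.03297031] [-1.65359753 -2.30065431  8.1997548 ]
```

View pics/press.png

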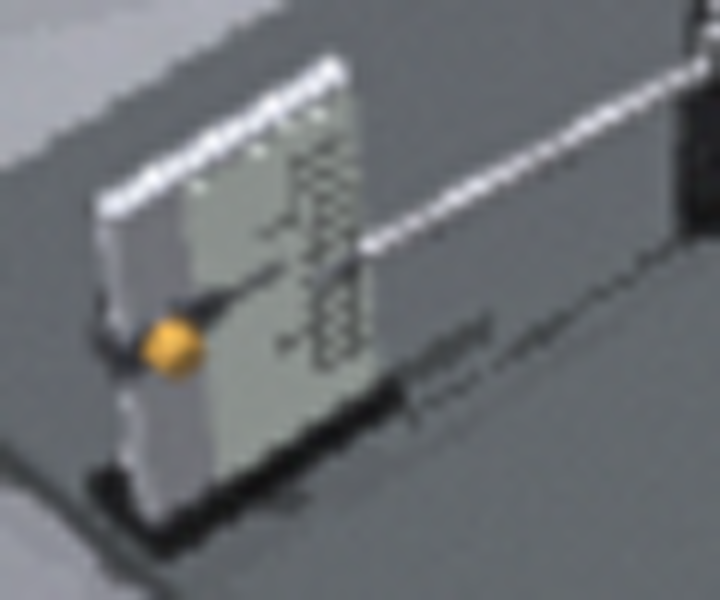

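The pointer tip is now at (318,283) and still below the index line at (285,265). Depth analysis puts the index 17–21 mm above zero, most likely about 19–20 mm. I'll press to a rise of about 20.8 mm, which is level or just past it and less than one division beyond, and hold there.

```bash
python3 -m inch '[{"claw":-1,"travel":[0,0,-0.006],"turn":0},{"claw":-1,"travel":[0,0,-0.0105],"turn":0},{"claw":-1,"travel":[0,0,-0.0105],"turn":0}]'|sed -n '2p;4p'
python3 ptr.py
```

```text
position: [0.5713, -0.0613, 0.0311]
contact_force: [-2.4, -2.3, 9.2]
rest slope [0.0059672  0.04613062] 23 now [0.1328508  0.04586906] 23 rise@165 mm 20.67423739709489 tip by 16.5/0.1: 20.93579359737373
17.3 [ 0.57132114 -0.06132639  0.03115485] [-2.20254601 -2.56458857  9.04845411]
```

```bash
for i in 1; do
python3 -m inch '[{"claw":-1,"travel":[0,0,0],"turn":0},{"claw":-1,"travel":[0,0,0],"turn":0},{"claw":-1,"travel":[0,0,0],"turn":0},{"claw":-1,"travel":[0,0,0],"turn":0},{"claw":-1,"travel":[0,0,0],"turn":0}]' >/dev/null
python3 -m inch '[{"claw":-1,"travel":[0,0,0],"turn":0},{"claw":-1,"travel":[0,0,0],"turn":0},{"claw":-1,"travel":[0,0,0],"turn":0},{"claw":-1,"travel":[0,0,0],"turn":0},{"claw":-1,"travel":[0,0,0],"turn":0}]' |sed -n '2p;4p'; done
python3 ptr.py
python3 -m inch '[{"claw":-1,"travel":[0,0,0],"turn":0},{"claw":-1,"travel":[0,0,0],"turn":0},{"claw":-1,"travel":[0,0,0],"turn":0}]'|sed -n '2p;4p'
```

```text
position: [0.5713, -0.0613, 0.0312]
contact_force: [-2.2, -2.0, 9.3]
rest slope [0.0059672  0.04613062] 23 now [0.13082425 0.04605734] 23 rise@165 mm 20.528137021215148 tip by 16.5/0.1: 20.601413740165903
18.45 [ 0.57133264 -0.06133435  0.03117824] [-3.15061841 -2.22355545  9.3788616 ]
position: [0.5713, -0.0613, 0.0312]
contact_force: [-2.3, -2.2, 9.8]
```

I held it for about 1.5 s. Now I release gently and rise clear.

```bash
python3 -m inch '[{"claw":-1,"travel":[0,0,0.02],"turn":0},{"claw":-1,"travel":[0,0,0.04],"turn":0},{"claw":-1,"travel":[0,0,0.08],"turn":0},{"claw":-1,"travel":[0,0,0.25],"turn":0},{"claw":-1,"travel":[0,0,0.4],"turn":0}]'|sed -n '2p;4p'
python3 -m inch '[{"claw":-1,"travel":[-0.2,0,0.1],"turn":0},{"claw":-1,"travel":[-0.45,0,0.1],"turn":0},{"claw":-1,"travel":[-0.7,0,0.1],"turn":0},{"claw":-1,"travel":[-1,0,0.1],"turn":0},{"claw":-1,"travel":[-1,0,0.1],"turn":0}]'|sed -n '2p;4p'
python3 ptr.py
python3 - <<'E'
from h import *
A=np.load("top.npy").mean(2);P=np.load("top1.npy").mean(2);I=np.mean([imaging.get_image("top").astype(float) for _ in range(4)],0).mean(2)
d=np.abs(I-P);print("diff vs after-push: mount",(d[155:245,232:376]>25).sum(),"vial/marker",(d[246:270,255:360]>25).sum(),"bottle/cap",(d[130:205,345:435]>25).sum())
d=np.abs(I-A);print("vs start: base/left",(d[155:245,228:345]>25).sum(),"vial/marker",(d[246:270,255:360]>25).sum(),"bottle/cap",(d[130:205,378:435]>25).sum())
E
```

```text
position: [0.5706, -0.0601, 0.1102]
contact_force: [0.6, -0.9, 0.4]
position: [0.364, -0.0586, 0.129]
contact_force: [-0.5, 0.7, 0.4]
rest slope [0.0059672  0.04613062] 23 now [0.00589201 0.04612761] 23 rise@165 mm -0.015411655961569681 tip by 16.5/0.1: -0.012406466569617695
19.9 [ 0.37173952 -0.06061607  0.13039752] [ 1.31763754 -0.4424608   0.01577595]
diff vs after-push: mount 257 vial/marker 713 bottle/cap 4
vs start: base/left 81 vial/marker 708 bottle/cap 0
```

Run:
```python
from h import *
A=np.load("scene.npy");I=np.mean([imaging.get_image("scene").astype(float) for _ in range(4)],0)
d=np.abs(I-A).max(2);r,c=np.where(d[160:305,215:400]>30);print(len(r),(r.min()+160,r.max()+160,c.min()+215,c.max()+215))
print("scale/plate area",(d[185:275,215:340]>30).sum(),"vial",(d[265:300,305:335]>30).sum(),"marker",(d[236:262,336:400]>30).sum(),"cap/bottle",(d[140:185,295:330]>30).sum(),(d[140:186,365:392]>30).sum())
T=np.mean([imaging.get_image("top").astype(float) for _ in range(3)],0).mean(2)
print(T[203:214,356:361].mean(1).astype(int),np.load("top1.npy").mean(2)[203:214,356:361].mean(1).astype(int))
D=np.abs(T-np.load("top.npy").mean(2))[155:245,228:345]>25;y,x=np.where(D);print(len(y),y.min()+155,x.min()+228,x.max()+228)
```

```text
192 (np.int64(184), np.int64(212), np.int64(328), np.int64(371))
scale/plate area 39 vial 0 marker 0 cap/bottle 0 0
[162 106  57  80 169 193 206 140  89 104 106] [162 106  57  80 169 193 206 141  90 103 106]
80 231 332 344
```

The pointer is back at zero, the bystanders are unmoved, and the slide stayed at its stop. I'm handing in.

```bash
python3 -c "
from rig import ticket
print(ticket.sign_off())"
```

```text
the job is handed in; nothing more can be done
None
```

The job is handed in: the slide was pushed to its hard stop (about 28 mm by camera, nominal 30), the land was held down about 1.5 s with the pointer 20.6 mm above zero (index estimated at 17–21 mm, so level is likely but not confirmed), and on release the pointer returned to zero with the mount and bystanders unmoved.

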